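# Post a printing block through the flap of the return box

### The job

Push the green-faced printing block along the wooden deck with your fingers and through the red hanging flap of the return box, until it slides down the ramp inside. Do not pick the block up or knock it off the deck. Then take your fingers away so that the flap falls shut behind it, and leave the glue stick, ink jar, tape roll and glue bottle where they stand.

Things in the scene. Friction and masses are not known exactly. Their poses are not given: they have to be found in the camera images.
- return_box: Bench-top return box with a feed deck in front of its doorway, fixed to the bench. Origin on the bench surface (z = 0), on the centre line, straight below the closed flap; x axis points the way in (deck to flap), y across, z up. Dark box body with a clear cover: x = -20 to 170 mm, y = -85 to +85 mm, top 224 mm above the bench.
- deck (a point): Centre of the deck's top. Level plywood deck 140 mm above the bench, no rim, 230 mm long (x) by 320 mm wide (y); axes as the box's. Two flared yellow guides 18 mm high stand on it before the doorway, from about 66 mm either side of the centre line, 10 mm before the flap, out to 102 mm either side, 54 mm before the flap.
- deck_end (a point): Middle of the deck's edge, 20 mm before the flap, 140 mm above the bench; axes as the box's. From here an aluminium ramp goes down at 45 degrees to the box floor. A block pushed until its centre is some 10 mm past this edge tips and slides in by itself; until then its rear end is still outside the doorway, so fingers need not enter.
- mouth (a point): Point at deck height (140 mm above the bench) in the middle of the doorway, straight below the closed flap; axes as the box's. The doorway between the yellow posts is 124 mm wide and 72 mm high above the deck.
- flap (a joint): Red metal flap, 118 mm wide, 64 mm high, 70 g, hanging in the doorway from a pin along its top edge, 67 mm above the deck. It swings inwards only: 0 = hanging shut, up to 1.45 rad as it is pushed in. No spring or latch: it falls shut by its own weight when nothing holds it. It rides at about 1 rad on top of the block while the block passes.
- block_center (a point): Centre of the printing block, half-way up: a loose pine block with a green lino face on top, 110 mm long (its x axis), 90 mm wide (y) and 30 mm thick (z), about 0.2 kg. It lies flat on the deck with its x axis roughly towards the flap (within about 20 degrees), up to 40 mm off the deck's centre line.
- glue_stick: Bystander: yellow glue stick, 30 mm diameter, 90 mm tall, standing on a doorway-side corner of the deck. Origin at the centre of its underside.
- ink_jar: Bystander: small red ink jar with a black cap, 34 mm diameter, 60 mm tall, standing on the other doorway-side corner of the deck. Origin at the centre of its underside.
- tape: Bystander: blue roll of tape lying flat on the bench just off the end of the deck that is away from the box, 110 mm outside diameter, 25 mm high. Origin at the centre of its underside.
- glue_bottle: Bystander: white glue bottle, 58 mm diameter, 150 mm tall, standing on the bench beside the box. Origin at the centre of its underside.
Not all that is in view belongs to the job. Of the things like the part that bears block_center, leave any that is orange; of the rest the larger one is meant.

How it is judged:
On the way, in this order (a step that is already met when the one before it is completed fails the run):
1. the block, still on the deck, pushes the flap open (value of joint flap above 0.4 rad and x of block_center in the frame of return_box between -0.065 and 0.02 m), for 0.05 s.
2. the block is through the flap and down inside the box (x of block_center in the frame of return_box above 0.04 m and height (world z) of block_center below 0.1 m), for 0.1 s.
At the end, for the whole second after the job is handed in: The block lies at rest inside the return box, down the ramp (its centre more than 40 mm past the flap and under 100 mm above the bench), and the flap hangs shut (under 0.1 rad) (all of step 2 and x of block_center in the frame of return_box below 0.16 m and y of block_center in the frame of return_box between -0.075 and 0.075 m and linear speed of block below 0.02 m/s and value of joint flap below 0.1 rad); the robot touches nothing.
It fails at once if the block is lifted: its centre more than 25 mm above where it lies on the deck (height (world z) of block_center above 0.18 m).
It fails at once if the block is knocked off the deck (height (world z) of block_center below 0.13 m and (x of block_center in the frame of return_box below -0.03 m or y of block_center in the frame of return_box above 0.1 m or y of block_center in the frame of return_box below -0.1 m)).
It fails at once if the glue stick, ink jar, tape roll or glue bottle is moved more than 15 mm (distance of any of glue_stick, ink_jar, tape, glue_bottle from where it was at the start of the episode above 0.015 m).
It fails at once if a bystander is tipped over (angle between any of glue_stick, ink_jar, glue_bottle's own z axis and vertical above 0.5 rad).
It also fails if it takes over 45 s, if anything falls off the work surface, if the arm or the gripper's body presses on something with over 40 N, if the wrist force passes 120 N, or if a joint passes its speed limit or range.

### The arm

A 6-joint arm with a two-finger parallel gripper is mounted at the origin on the work surface. World frame = base frame: x ahead of the robot, y to its left, z up, the work surface at z = 0. Lengths are in m, angles in rad, forces in N, time in s.
With the tool pointing down it reaches from about 0.425 to 0.95 m from the base axis. Payload 3.5 kg.
Tool frame: the origin (TCP) lies at the very end of the fingers, on their centre line; the grasp point (between the pads) lies 19 mm behind it; z points along the fingers, y is the line along which they close (so a half turn about z gives the same grasp; the last joint's range is limited). The gripper opens to 85 mm and grips with 20 to 120 N. Pads are 22 mm wide; open, the fingers measure 114 mm over their backs; the gripper's body (76 mm by 85 mm) begins 54 mm behind the grasp point. The pads swing forward as they close: fully open they stand 13 mm farther back than shut.
Start: joints at [-1.341, 0.286, 1.577, -0, 1.279, -0.15], TCP at [0.25, -0.627, 0.209] pointing down, gripper open.
Joint ranges: [-2.77, 2.77], [-0.9, 2.22], [0.21, 2.48], [-1.53, 4.67], [0.24, 2.81], [-2.84, 2.84]. Speed limits (rad/s): [2.79, 2.79, 3.14, 3.14, 3.14, 3.14].

### API

Orientations are given as a unit quaternion [x, y, z, w].
In Python, from plant import ctrl gives the robot as it stands.
- The arm moves only by the tool carry_out, never from a script. Its argument "deltas" is one flat list of numbers, 6 for each row, row after row: the shift along the tool's x, y, z in m, then the turn, a rotation vector about the tool's x, y, z in rad. A call has 1 to 5 rows; each row is the pose to reach, as a shift and turn from the pose commanded when the call began, along the tool's axes at that moment; what a row does not reach only later rows make up. A row lasts 1/8 s, in which the tool goes at most 62.5 mm and 10.7 degrees, less where a joint would pass 70% of its speed; a pose out of reach is approached as far as the arm can. A call with a gripper value outside its range is refused whole. "grip" is the opening in per cent of the stroke, from 0 (shut) to 100 (fully open), set as the call begins (left out, the last holds). The fingers move at their own pace and stop on an object; "grip_force" is the grip in N (left out, the last holds). Time passes only in rows, so rows that repeat a pose let the fingers close. It gives the time, the measured TCP pose, the force, the opening and the grip force at its end, in the units of the state.
- ctrl.get_state(): the state, without advancing time (a new reading comes with each control period).
- ctrl.read_camera(name): name is "side" or "top" or "wrist"; returns (picture, depth): 400x640x3 uint8, red, green, blue; 400x640 float32, m along the optical axis (not along the pixel's ray), 0 where there is no reading.
- ctrl.camera_model(name): a dict with "intrinsics" (3x3 intrinsics, pixels), "extrinsics" (4x4, takes a point from world to camera coordinates); the wrist camera has in their place "hand_eye" (4x4, takes a point from camera to tool coordinates, whose origin is the TCP and whose axes are the flange's). Camera axes: x right, y down, z forward; pixel columns grow to the right and rows downward; lengths in m; the calibration is good to about 2 mm. A picture is of the moment at which its call begins: read the wrist's pose just before it. camera_model takes no time and is no camera call.
- ctrl.sign_off(): hands the job in; it is judged then, once.
Trained networks look in the newest picture that a camera, given by its name, has taken for a name from the list of things; names that differ only in an ending like _2 or _b are one class to them, and where a whole thing is asked for, a point or a joint stands for the part that bears it (a point fixed in the world has none). Each returns a list of dicts, best first, with "score" (0 to 1); they miss things now and then, are a little off and sometimes report something else, mostly with a low value. They report only what shows in the picture. A call takes as long as a camera call. They do not tell look-alikes from the thing itself.
- ctrl.find_in(camera, query): "uv" ([column, row] in pixels, amid what is visible of it).
The state is a dict: "time": time; "qpos": joint angles; "dq": joint speeds; "joint_efforts": joint torques, N m; "eef_pos": TCP position; "tcp_rot": TCP orientation; "contact_force": force on the tool from outside, world axes, zero at the start; "wrist_torque": the same for the moment, N m; "opening": opening from 0.0 (shut) to 1.0 (fully open); "finger_force": force on a finger pad.
Only numpy, scipy, OpenCV 4.12 (cv2) and the standard library are available. Lean on these libraries where they do the work, as an engineer would, in place of code of your own. Each camera call takes 0.05 s, during which the arm holds its last target. There are 200 camera calls.

## Working session

There is one attempt and no reset: what is moved stays moved. The work goes in short steps, Python scripts to look and compute and a tool call to move; the robot and the scene stay as the last step left them, time stands still between calls to the robot, and variables do not carry over. Pictures are saved under pics/ and viewed, at most 10 in all, crops included, and the job is handed in when it is done.

Besides the shell and the picture viewer there is one more tool, called as name(argument=value, ...) on one line, values as JSON. carry_out: Moves the arm, as the interface text tells. Its arguments: {"type":"object","properties":{"deltas":{"type":"array"},"grip":{"type":"number"},"grip_force":{"type":"number"}},"required":["deltas"]}

```bash
mkdir -p pics
cat > h.py <<'E'
import numpy as np, cv2
from plant import ctrl
def world(cam,uv,depth,z=None):
    m=ctrl.camera_model(cam);K=np.array(m["intrinsics"]);E=np.linalg.inv(np.array(m["extrinsics"]))
    u,v=uv; r=np.linalg.inv(K)@[u,v,1]
    if z is None: 
        return (E@np.r_[r*depth[int(v),int(u)],1])[:3]
    d=E[:3,:3]@r; o=E[:3,3]; return o+d*(z-o[2])/d[2]
def cloud(cam,depth):
    m=ctrl.camera_model(cam);K=np.array(m["intrinsics"]);E=np.linalg.inv(np.array(m["extrinsics"]))
    v,u=np.mgrid[:400,:640]; r=np.stack([u,v,np.ones_like(u)],-1)@np.linalg.inv(K).T*depth[...,None]
    return r@E[:3,:3].T+E[:3,3]
E
python3 - <<'E'
from h import *
print(ctrl.get_state())
for c in("top","side"):
    p,d=ctrl.read_camera(c); cv2.imwrite(f"pics/{c}1.png",p[...,::-1]); np.savez(f"{c}1.npz",p=p,d=d)
    for q in("block_center","flap","glue_stick","ink_jar","tape","glue_bottle","return_box"):
        for r in ctrl.find_in(c,q)[:3]:
            print(c,q,np.round(r["uv"]),round(r["score"],2),world(c,r["uv"],d).round(3))
E
```

```text
{'time': 0.0, 'qpos': array([-1.34099013e+00,  2.87194140e-01,  1.57816772e+00, -5.15857996e-06,
        1.27859468e+00, -1.50012978e-01]), 'dq': array([ 0.00058799, -0.00138523, -0.0002105 ,  0.00155736, -0.00090478,
       -0.00016702]), 'joint_efforts': array([-6.36790210e-04, -4.05985701e+01, -2.92625606e+01, -1.48077820e-04,
        5.95028512e-03,  8.73734791e-07]), 'eef_pos': array([ 0.2501136 , -0.62619225,  0.20723328]), 'tcp_rot': array([ 9.82020480e-01,  1.88770709e-01, -4.96099815e-05, -1.18090041e-03]), 'contact_force': array([ 0.42580235,  0.22129789, -0.18226289]), 'wrist_torque': array([0.00253723, 0.06697835, 0.01582335]), 'finger_force': 0.0, 'opening': 0.9991906548764748}
top block_center [369. 189.] 0.77 [ 0.55  -0.146  0.167]
top block_center [371. 108.] 0.59 [ 0.791 -0.174  0.022]
top block_center [424. 292.] 0.56 [ 0.317 -0.286  0.03 ]
top glue_stick [295. 242.] 0.68 [0.435 0.014 0.229]
top ink_jar [338. 132.] 0.73 [ 0.672 -0.079  0.197]
top ink_jar [368. 189.] 0.63 [ 0.551 -0.143  0.171]
top tape [434. 211.] 0.97 [ 0.52  -0.33  -0.003]
top glue_bottle [306. 126.] 0.69 [ 0.712 -0.005  0.117]
top return_box [323. 185.] 0.55 [ 0.567 -0.045  0.137]
side block_center [328. 158.] 0.74 [ 0.549 -0.134  0.172]
side block_center [422. 182.] 0.64 [ 0.295 -0.279  0.032]
side block_center [297. 218.] 0.52 [0.56  0.138 0.224]
side glue_stick [371. 196.] 0.96 [0.438 0.028 0.204]
side ink_jar [262. 157.] 0.46 [ 0.689 -0.066  0.2  ]
side glue_bottle [298. 219.] 0.24 [0.558 0.144 0.225]
side return_box [296. 217.] 0.77 [0.563 0.138 0.224]
side return_box [261. 153.] 0.43 [ 0.694 -0.076  0.202]
```

View pics/top1.png

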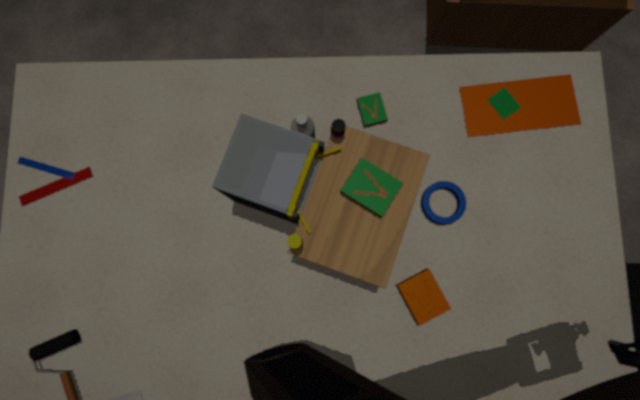

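View pics/side1.png

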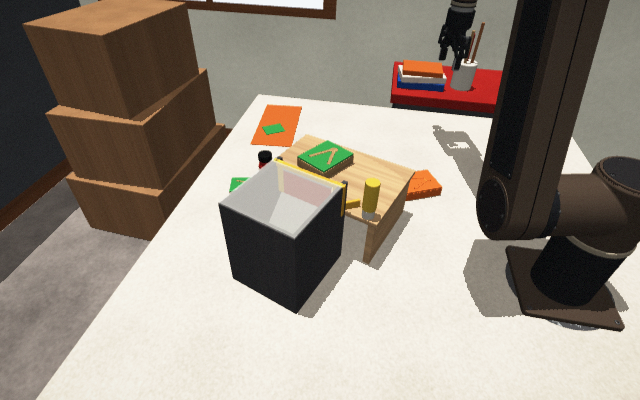

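The top view shows the target block on the deck around (372,187) and the flap bar between (290,213) and (318,145). The jar is at (338,130), the glue stick at (295,242) and the tape at (443,202). The other lookalikes lie on the bench. Next I fit the poses.

Run:
```python
from h import *
for c in("top","side"):
    f=np.load(c+"1.npz");p,d=f["p"],f["d"];W=cloud(c,d);hsv=cv2.cvtColor(p,cv2.COLOR_RGB2HSV);H,S,V=[hsv[...,i].astype(int) for i in range(3)]
    reg=(d>0)&(abs(W[...,0]-.55)<.2)&(W[...,1]>-.35)&(W[...,1]<.2)
    def fit(n,m):
        P=W[m];
        if len(P)<5: print(c,n,len(P));return
        r=cv2.minAreaRect(P[:,:2].astype(np.float32)); print(c,n,len(P),"c",np.round(r[0],4),"size",np.round(r[1],3),"z",np.median(P[:,2]).round(3),"corners",cv2.boxPoints(r).round(3).tolist())
    g=reg&(H>45)&(H<80)&(S>100)&(abs(W[...,2]-.17)<.015); g=cv2.morphologyEx(g.astype(np.uint8),cv2.MORPH_OPEN,np.ones((3,3)))>0
    top=reg&(abs(W[...,2]-.17)<.006)
    fit("green",g)
    w=reg&(H>8)&(H<22)&(abs(W[...,2]-.14)<.008); w=cv2.morphologyEx(w.astype(np.uint8),cv2.MORPH_OPEN,np.ones((3,3)))>0
    fit("deck",w)
    y=reg&(H>=23)&(H<33)&(S>150)
    n,l,st,ce=cv2.connectedComponentsWithStats(y.astype(np.uint8))
    for i in range(1,n):
        if st[i,4]>8: fit("yel"+str(ce[i].round()),l==i)
```

```text
top green 1644 c [ 0.5562 -0.1505] size [0.107 0.089] z 0.17 corners [[0.49000000953674316, -0.17100000381469727], [0.5640000104904175, -0.2199999988079071], [0.6230000257492065, -0.12999999523162842], [0.5479999780654907, -0.08100000023841858]]
top deck 11605 c [ 0.5258 -0.1235] size [0.233 0.321] z 0.14 corners [[0.33500000834465027, -0.17599999904632568], [0.6349999904632568, -0.289000004529953], [0.7170000076293945, -0.07100000232458115], [0.4169999957084656, 0.041999999433755875]]
top yel[302. 185.] 580 c [0.5539 0.0027] size [0.057 0.187] z 0.219 corners [[0.4569999873638153, -0.014000000432133675], [0.6430000066757202, -0.03799999877810478], [0.6499999761581421, 0.01899999938905239], [0.4650000035762787, 0.0430000014603138]]
top yel[331. 151.] 72 c [ 0.6438 -0.0638] size [0.011 0.042] z 0.158 corners [[0.6320000290870667, -0.04600000008940697], [0.6460000276565552, -0.08500000089406967], [0.656000018119812, -0.0820000022649765], [0.6420000195503235, -0.041999999433755875]]
top yel[295. 241.] 179 c [0.4383 0.0149] size [0.027 0.033] z 0.23 corners [[0.4180000126361847, 0.007000
[... 699 characters left out ...]
 corners [[0.48899999260902405, 0.02199999988079071], [0.6420000195503235, -0.03700000047683716], [0.6460000276565552, -0.02800000086426735], [0.49300000071525574, 0.03099999949336052]]
side yel[371. 193.] 312 c [0.438  0.0172] size [0.028 0.028] z 0.215 corners [[0.4180000126361847, 0.019999999552965164], [0.4350000023841858, -0.003000000026077032], [0.4580000042915344, 0.014999999664723873], [0.4410000145435333, 0.03700000047683716]]
side yel[352. 200.] 17 c [ 0.4741 -0.0063] size [0.029 0.004] z 0.159 corners [[0.46000000834465027, -0.010999999940395355], [0.4620000123977661, -0.014000000432133675], [0.4880000054836273, -0.0020000000949949026], [0.4860000014305115, 0.0020000000949949026]]
```

```bash
cat >> h.py <<'E'
from scipy.spatial.transform import Rotation as R
TH=np.deg2rad(69.4); O=np.array([.574,.004]); BX=np.array([np.cos(TH),np.sin(TH)]); BY=np.array([-BX[1],BX[0]])
def tobox(p): q=np.array(p[:2])-O; return np.array([q@BX,q@BY])
def goal(x,y,z,yaw):  # box frame, yaw of tool x (deg) rel. to box x
    s=ctrl.get_state(); Rt=R.from_quat(s["tcp_rot"]); p=np.r_[O+x*BX+y*BY,z]
    Rg=R.from_euler("z",TH+np.deg2rad(yaw))*R.from_euler("x",np.pi)
    print("now box",tobox(s["eef_pos"]).round(4),s["eef_pos"][2].round(4),"F",s["contact_force"].round(1),"open",round(s["opening"],2))
    print("d",Rt.inv().apply(p-s["eef_pos"]).round(4),"rot",(Rt.inv()*Rg).as_rotvec().round(4))
E
python3 -c "
from h import *
print(tobox([.5565,-.15]),tobox([.438,.015]),tobox([.68,-.075]))
goal(-.15,-.135,.209,-90)"
```

```text
[-0.1503104  -0.03780257] [-0.03755381  0.13117435] [-0.03665349 -0.1270178 ]
now box [-0.7044  0.0811] 0.2087 F [ 0.1 -0.   0.1] open 1.0
d [ 5.332e-01 -2.641e-01 -4.000e-04] rot [0.     0.     0.7393]
```

carry_out(deltas=[0.05, -0.025, -0.03, 0, 0, 0.1, 0.1, -0.05, -0.03, 0, 0, 0.2, 0.15, -0.075, -0.03, 0, 0, 0.35, 0.2, -0.1, -0.03, 0, 0, 0.5, 0.25, -0.125, -0.03, 0, 0, 0.65], grip=60)

```text
time: 1.42
eef_pos: [0.4371, -0.4167, 0.2389]
tcp_rot: [0.991, -0.137, 0.0, 0.0]
contact_force: [0.8, -0.4, 0.2]
opening: 0.598
finger_force: 0.0
```

```bash
python3 -c "
from h import *
goal(-.15,-.135,.209,-90)"
```

```text
now box [-0.4419 -0.0199] 0.2389 F [ 0.8 -0.4  0.2] open 0.6
d [ 0.1392 -0.2812  0.0299] rot [ 0.0003 -0.0006  0.0842]
```

carry_out(deltas=[0.025, -0.05, 0, 0, 0, 0.04, 0.05, -0.1, 0, 0, 0, 0.084, 0.075, -0.15, 0, 0, 0, 0.084, 0.1, -0.2, 0, 0, 0, 0.084, 0.12, -0.24, 0, 0, 0, 0.084])

```text
time: 2.05
eef_pos: [0.6171, -0.217, 0.2388]
tcp_rot: [0.984, -0.176, 0.0, 0.0]
contact_force: [0.1, 0.2, 0.3]
opening: 0.599
finger_force: 0.0
```

```bash
python3 -c "
from h import *
goal(-.15,-.135,.149,-90)"
```

```text
now box [-0.1917 -0.1181] 0.2388 F [0.1 0.2 0.3] open 0.6
d [ 0.0172 -0.0416  0.0898] rot [-0.     -0.0004  0.0064]
```

carry_out(deltas=[0.017, -0.042, 0, 0, 0, 0.006, 0.017, -0.042, 0.03, 0, 0, 0.006, 0.017, -0.042, 0.06, 0, 0, 0.006, 0.017, -0.042, 0.09, 0, 0, 0.006, 0.017, -0.042, 0.09, 0, 0, 0.006])

```text
time: 2.68
eef_pos: [0.6443, -0.1844, 0.1451]
tcp_rot: [0.984, -0.179, -0.003, -0.001]
contact_force: [-0.8, 0.5, 0.5]
opening: 0.595
finger_force: 0.0
```

```bash
python3 -c "
from h import *
goal(-.15,-.055,.149,-90)
p,d=ctrl.read_camera('side'); cv2.imwrite('pics/s2.png',cv2.resize(p[90:290,200:480,::-1],None,fx=2.5,fy=2.5))"
```

```text
now box [-0.1516 -0.1321] 0.1451 F [-0.8  0.5  0.5] open 0.6
d [-0.0771 -0.0015 -0.0034] rot [-0.0005  0.0068 -0.0006]
```

View pics/s2.png

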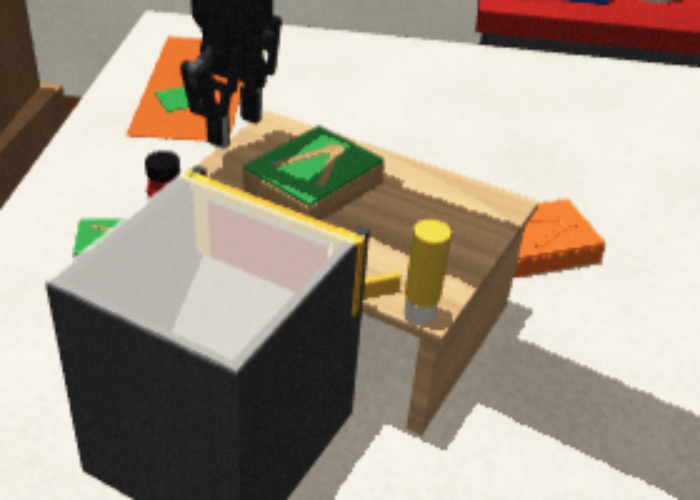

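carry_out(deltas=[-0.012, 0, -0.003, 0, 0, 0, -0.024, 0, -0.003, 0, 0, 0, -0.034, 0, -0.003, 0, 0, 0, -0.044, 0, -0.003, 0, 0, 0, -0.054, 0, -0.003, 0, 0, 0])

```text
time: 3.35
eef_pos: [0.5951, -0.166, 0.1518]
tcp_rot: [0.984, -0.179, 0.0, 0.0]
contact_force: [1.1, 0.0, 0.7]
opening: 0.601
finger_force: 0.0
```

carry_out(deltas=[-0.007, 0, 0, 0, 0, 0, -0.014, 0, 0, 0, 0, 0, -0.02, 0, 0, 0, 0, 0, -0.023, 0, 0, 0, 0, 0, -0.023, 0, 0, 0, 0, 0])

```text
time: 3.98
eef_pos: [0.5742, -0.1582, 0.1517]
tcp_rot: [0.984, -0.179, 0.0, 0.0]
contact_force: [0.4, 0.2, 0.0]
opening: 0.601
finger_force: 0.0
```

```bash
cat >> h.py <<'E'
def block():
    for c in("top","side"):
        p,d=ctrl.read_camera(c);W=cloud(c,d);h=cv2.cvtColor(p,cv2.COLOR_RGB2HSV)
        g=(d>0)&(h[...,0]>40)&(h[...,0]<85)&(h[...,1]>90)&(abs(W[...,2]-.17)<.012)&(abs(W[...,0]-.55)<.2)&(W[...,1]>-.35)&(W[...,1]<.15)
        g=cv2.morphologyEx(g.astype(np.uint8),cv2.MORPH_OPEN,np.ones((3,3)))>0
        if g.sum()<20: print(c,"none");continue
        r=cv2.minAreaRect(W[g][:,:2].astype(np.float32)); 
        print(c,"block",tobox(r[0]).round(4),"size",np.round(r[1],3),"corners",[tobox(q).round(3).tolist() for q in cv2.boxPoints(r)])
E
python3 -c "
from h import *
block();goal(-.15,-.055,.149,-90)"
```

```text
top none
side block [-0.1495 -0.0392] size [0.108 0.089] corners [[-0.193, 0.015], [-0.212, -0.072], [-0.106, -0.094], [-0.087, -0.007]]
now box [-0.1518 -0.0575] 0.1517 F [ 0.5  0.3 -0.2] open 0.6
d [-0.0025 -0.0018  0.0027] rot [ 0.     -0.0003 -0.0007]
```

```bash
python3 -c "
from h import *
p,d=ctrl.read_camera('side'); cv2.imwrite('pics/s3.png',cv2.resize(p[90:290,200:480,::-1],None,fx=2.5,fy=2.5))
block()"
```

```text
top none
side block [-0.1495 -0.0389] size [0.107 0.089] corners [[-0.193, 0.016], [-0.211, -0.071], [-0.106, -0.094], [-0.088, -0.007]]
```

View pics/s3.png

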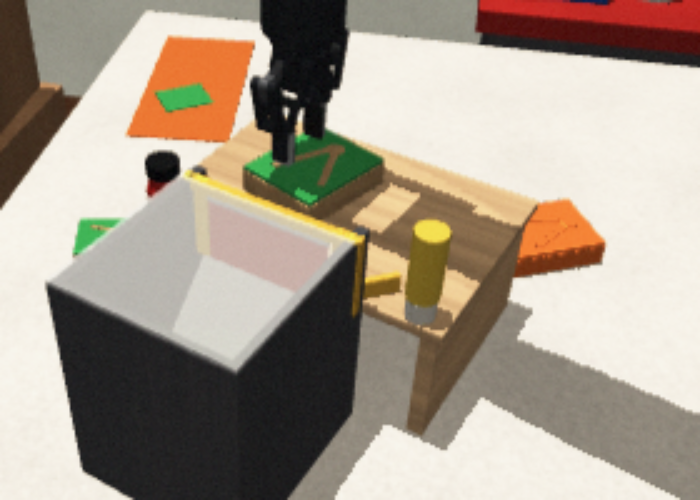

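The picture shows the fingertips at crop (285,160) and (315,135), hanging above the block top without touching it. They sit higher than the TCP reading suggests, so I'll measure them.

```bash
python3 -c "
from h import *
p,d=ctrl.read_camera('side');W=cloud('side',d);s=ctrl.get_state()
b=tobox(s['eef_pos']);
print(s['eef_pos'])
m=(d>0)&(p.max(-1)<70)&(np.linalg.norm(W[...,:2]-s['eef_pos'][:2],axis=-1)<.07)&(W[...,2]>.15)&(W[...,2]<.24)
m[:,:300]=0
v,u=np.where(m)
for r in range(130,162):
  k=m[r].nonzero()[0]
  if len(k): print(r,k.min(),k.max(),[ (W[r,c,2].round(3),np.round((W[r,c,:2]-O)@np.c_[BX,BY],3).tolist()) for c in (k.min(),k.max())])
"
```

```text
[ 0.5744072  -0.15827394  0.15161487]
130 323 330 [(np.float64(0.216), [-0.18, -0.065]), (np.float64(0.222), [-0.18, -0.046])]
131 322 329 [(np.float64(0.214), [-0.177, -0.066]), (np.float64(0.215), [-0.186, -0.051])]
132 322 329 [(np.float64(0.212), [-0.177, -0.066]), (np.float64(0.216), [-0.18, -0.048])]
133 322 329 [(np.float64(0.21), [-0.176, -0.065]), (np.float64(0.214), [-0.178, -0.047])]
134 318 329 [(np.float64(0.239), [-0.122, -0.045]), (np.float64(0.212), [-0.178, -0.047])]
135 316 329 [(np.float64(0.239), [-0.117, -0.047]), (np.float64(0.208), [-0.179, -0.047])]
136 306 329 [(np.float64(0.238), [-0.102, -0.065]), (np.float64(0.207), [-0.178, -0.046])]
137 302 329 [(np.float64(0.238), [-0.093, -0.07]), (np.float64(0.202), [-0.18, -0.047])]
138 303 329 [(np.float64(0.237), [-0.092, -0.066]), (np.float64(0.199), [-0.18, -0.047])]
139 303 329 [(np.float64(0.233), [-0.095, -0.068]), (np.float64(0.197), [-0.179, -0.047])]
140 303 329 [(np.float64(0.23), [-0.094, -0.068]), (np.float64(0.194), [-0.18, -0.047])]
141 303 329 [(np.float64(0.227), [-0.096, -0.068]), (np.float64(0.191)
[... 938 characters left out ...]
np.float64(0.191), [-0.112, -0.062]), (np.float64(0.19), [-0.124, -0.047])]
153 309 317 [(np.float64(0.187), [-0.113, -0.063]), (np.float64(0.185), [-0.126, -0.048])]
154 311 317 [(np.float64(0.182), [-0.119, -0.061]), (np.float64(0.184), [-0.124, -0.047])]
155 313 313 [(np.float64(0.178), [-0.122, -0.057]), (np.float64(0.178), [-0.122, -0.057])]
157 347 347 [(np.float64(0.17), [-0.171, 0.009]), (np.float64(0.17), [-0.171, 0.009])]
158 345 345 [(np.float64(0.171), [-0.163, 0.008]), (np.float64(0.171), [-0.163, 0.008])]
160 342 342 [(np.float64(0.17), [-0.153, 0.006]), (np.float64(0.17), [-0.153, 0.006])]
161 341 341 [(np.float64(0.169), [-0.149, 0.005]), (np.float64(0.169), [-0.149, 0.005])]
```

Fingertips are about 28 mm above the reported TCP at this opening, while x and y agree. I'll back off, go lower by that amount and push again.

carry_out(deltas=[0.03, 0, -0.005, 0, 0, 0, 0.076, 0, -0.005, 0, 0, 0, 0.076, 0, -0.005, 0, 0, 0, 0.076, 0, 0.012, 0, 0, 0, 0.076, 0, 0.025, 0, 0, 0])

```text
time: 4.9
eef_pos: [0.6439, -0.1842, 0.1247]
tcp_rot: [0.984, -0.179, -0.001, -0.0]
contact_force: [-0.1, -0.4, -0.3]
opening: 0.6
finger_force: 0.0
```

carry_out(deltas=[-0.006, 0, 0, 0, 0, 0, -0.012, 0, 0, 0, 0, 0, -0.02, 0, 0, 0, 0, 0, -0.027, 0, 0, 0, 0, 0, -0.034, 0, 0, 0, 0, 0])

```text
time: 5.52
eef_pos: [0.6138, -0.1729, 0.1273]
tcp_rot: [0.984, -0.179, 0.001, 0.0]
contact_force: [1.4, 0.7, 0.2]
opening: 0.598
finger_force: 0.7
```

```bash
python3 -c "
from h import *
block();goal(-.15,-.055,.125,-90)"
```

```text
top none
side block [-0.1513 -0.0356] size [0.108 0.089] corners [[-0.195, 0.019], [-0.213, -0.069], [-0.107, -0.09], [-0.09, -0.003]]
now box [-0.1517 -0.0989] 0.1271 F [-0.4 -1.  -0. ] open 0.6
d [-0.0439 -0.0017  0.002 ] rot [ 0.0001 -0.0004 -0.0006]
```

carry_out(deltas=[-0.006, 0, 0, 0, 0, 0, -0.013, 0, 0, 0, 0, 0, -0.02, 0, 0, 0, 0, 0, -0.027, 0, 0, 0, 0, 0, -0.033, 0, 0, 0, 0, 0])

```text
time: 6.25
eef_pos: [0.5825, -0.1615, 0.127]
tcp_rot: [0.984, -0.179, 0.0, 0.0]
contact_force: [2.1, 0.1, 1.9]
opening: 0.601
finger_force: 1.3
```

carry_out(deltas=[-0.005, 0, 0, 0, 0, 0, -0.009, 0, 0, 0, 0, 0, -0.009, 0, 0, 0, 0, 0])

```text
time: 6.62
eef_pos: [0.5738, -0.1582, 0.1267]
tcp_rot: [0.984, -0.179, -0.0, 0.0]
contact_force: [2.2, -1.4, 1.4]
opening: 0.601
finger_force: 0.8
```

```bash
python3 -c "
from h import *
block();goal(-.15,-.055,.125,-90)"
```

```text
top none
side block [-0.1588 -0.0043] size [0.106 0.096] corners [[-0.212, 0.043], [-0.212, -0.053], [-0.105, -0.052], [-0.106, 0.044]]
now box [-0.1519 -0.0569] 0.1264 F [ 1.  -0.7 -0.2] open 0.6
d [-0.0019 -0.0019  0.0014] rot [ 0.0002  0.0012 -0.0005]
```

carry_out(deltas=[0.03, 0, 0, 0, 0, 0, 0.03, 0, -0.06, 0, 0, -0.1, 0.03, 0.05, -0.07, 0, 0, -0.28, 0.03, 0.09, -0.07, 0, 0, -0.46, 0, 0.12, -0.07, 0, 0, -0.64], grip=50)

```text
time: 7.35
eef_pos: [0.531, -0.2717, 0.1956]
tcp_rot: [0.99, 0.142, -0.001, -0.001]
contact_force: [0.8, -0.1, 0.2]
opening: 0.5
finger_force: 0.0
```

```bash
python3 -c "
from h import *
goal(-.255,-.001,.19,0)"
```

```text
now box [-0.2732 -0.0567] 0.1956 F [ 0.8 -0.1  0.2] open 0.5
d [-0.0336 -0.048   0.0058] rot [-2.900e-03  7.000e-04 -9.261e-01]
```

carry_out(deltas=[-0.02, -0.02, 0, 0, 0, -0.18, -0.034, -0.048, 0, 0, 0, -0.36, -0.034, -0.048, 0, 0, 0, -0.54, -0.034, -0.048, 0, 0, 0, -0.72, -0.034, -0.048, 0, 0, 0, -0.9])

```text
time: 7.98
eef_pos: [0.4849, -0.2329, 0.1954]
tcp_rot: [0.829, 0.559, -0.001, -0.002]
contact_force: [-0.4, -0.4, -0.4]
opening: 0.499
finger_force: 0.0
```

```bash
python3 -c "
from h import *
block();goal(-.25,-.001,.126,0)"
```

```text
top block [-0.1616  0.0008] size [0.108 0.09 ] corners [[-0.216, 0.045], [-0.215, -0.044], [-0.108, -0.044], [-0.108, 0.046]]
side block [-0.1607 -0.0005] size [0.11  0.088] corners [[-0.216, 0.043], [-0.215, -0.045], [-0.106, -0.044], [-0.106, 0.044]]
now box [-2.532e-01 -2.000e-04] 0.1955 F [ 0.1 -0.1 -0.4] open 0.5
d [0.0031 0.001  0.0695] rot [-0.0036 -0.001  -0.0317]
```

carry_out(deltas=[0, 0.001, 0.02, 0.003, 0, -0.03, 0, 0.001, 0.045, 0.003, 0, -0.03, 0, 0.001, 0.066, 0.003, 0, -0.03, 0.01, 0.001, 0.066, 0.003, 0, -0.03, 0.02, 0.001, 0.066, 0.003, 0, -0.03])

```text
time: 8.7
eef_pos: [0.4948, -0.215, 0.1305]
tcp_rot: [0.823, 0.568, -0.001, -0.002]
contact_force: [0.8, 0.1, 0.2]
opening: 0.497
finger_force: 0.0
```

carry_out(deltas=[0.007, 0, 0, 0, 0, 0, 0.014, 0, 0, 0, 0, 0, 0.022, 0, 0, 0, 0, 0, 0.03, 0, 0, 0, 0, 0, 0.038, 0, 0, 0, 0, 0])

```text
time: 9.32
eef_pos: [0.5086, -0.1804, 0.1315]
tcp_rot: [0.823, 0.569, -0.001, -0.0]
contact_force: [-2.5, -3.4, 4.3]
opening: 0.5
finger_force: 2.1
```

```bash
python3 -c "
from h import *
block();goal(-.1,-.001,.127,0)
p,d=ctrl.read_camera('side'); cv2.imwrite('pics/s4.png',cv2.resize(p[90:290,200:480,::-1],None,fx=2.5,fy=2.5))"
```

```text
top block [-0.1096  0.0005] size [0.068 0.089] corners [[-0.143, 0.045], [-0.144, -0.044], [-0.076, -0.044], [-0.076, 0.045]]
side block [-0.1303 -0.001 ] size [0.116 0.088] corners [[-0.189, 0.042], [-0.188, -0.045], [-0.072, -0.044], [-0.073, 0.043]]
now box [-0.1946 -0.0033] 0.131 F [ 0.3 -1.   0.2] open 0.5
d [ 0.0946 -0.0024  0.0041] rot [-0.0021 -0.0009 -0.0012]
```

View pics/s4.png

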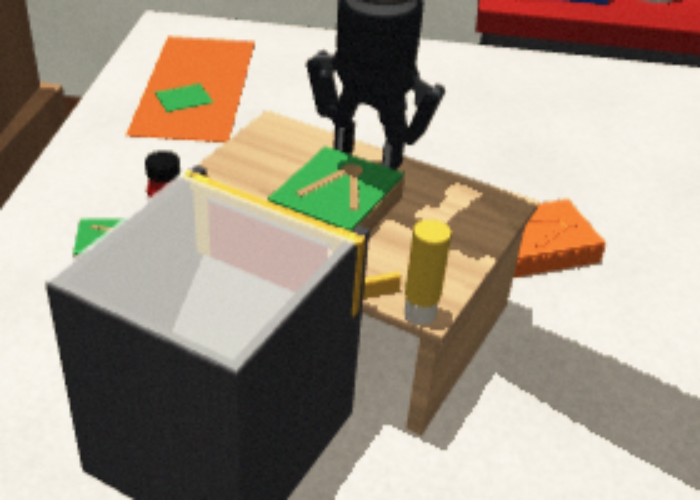

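The block is square and centred, and the fingers push it at its rear face. I'll continue.

carry_out(deltas=[0.008, -0.001, 0.002, 0, 0, 0, 0.016, -0.002, 0.003, 0, 0, 0, 0.024, -0.002, 0.003, 0, 0, 0, 0.032, -0.002, 0.003, 0, 0, 0, 0.04, -0.002, 0.003, 0, 0, 0])

```text
time: 10.1
eef_pos: [0.5204, -0.1413, 0.1276]
tcp_rot: [0.823, 0.569, -0.001, -0.001]
contact_force: [-2.1, -2.9, 2.8]
opening: 0.503
finger_force: 1.8
```

carry_out(deltas=[0.008, 0, 0, 0, 0, 0, 0.016, 0, 0, 0, 0, 0, 0.024, 0, 0, 0, 0, 0, 0.032, 0, 0, 0, 0, 0, 0.04, 0, 0, 0, 0, 0])

```text
time: 10.72
eef_pos: [0.5345, -0.104, 0.1276]
tcp_rot: [0.823, 0.569, -0.001, -0.001]
contact_force: [-1.6, -3.2, 2.6]
opening: 0.501
finger_force: 1.7
```

```bash
python3 -c "
from h import *
block();goal(-.07,-.001,.127,0)
p,d=ctrl.read_camera('side'); cv2.imwrite('pics/s5.png',cv2.resize(p[90:290,200:480,::-1],None,fx=2.5,fy=2.5))"
```

```text
top block [-0.0234  0.0022] size [0.029 0.089] corners [[-0.038, 0.047], [-0.038, -0.042], [-0.009, -0.042], [-0.009, 0.046]]
side block [-0.0936  0.0004] size [0.046 0.087] corners [[-0.116, 0.044], [-0.117, -0.043], [-0.071, -0.043], [-0.07, 0.044]]
now box [-0.1141 -0.0008] 0.1273 F [0.1 0.2 0.5] open 0.5
d [0.0441 0.0002 0.0004] rot [-0.0037 -0.002  -0.0011]
```

View pics/s5.png

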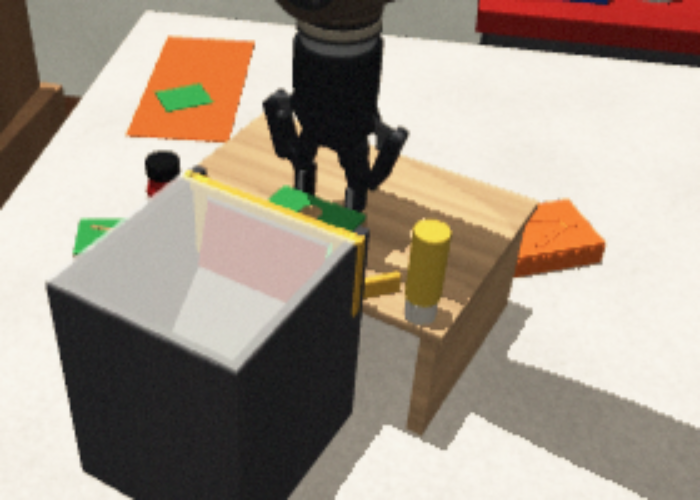

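carry_out(deltas=[0.007, 0, 0, 0, 0, 0, 0.014, 0, 0, 0, 0, 0, 0.021, 0, 0, 0, 0, 0, 0.028, 0, 0, 0, 0, 0, 0.035, 0, 0, 0, 0, 0])

```text
time: 11.5
eef_pos: [0.5471, -0.0716, 0.128]
tcp_rot: [0.823, 0.569, -0.001, -0.001]
contact_force: [-1.6, -2.8, 2.4]
opening: 0.503
finger_force: 1.6
```

carry_out(deltas=[0.004, 0, 0, 0, 0, 0, 0.008, 0, 0, 0, 0, 0, 0.012, 0, 0, 0, 0, 0, 0.012, 0, 0, 0, 0, 0])

```text
time: 12.0
eef_pos: [0.5511, -0.0595, 0.1273]
tcp_rot: [0.823, 0.568, -0.0, -0.002]
contact_force: [-0.0, 0.2, 0.2]
opening: 0.502
finger_force: 0.0
```

```bash
python3 -c "
from h import *
block();goal(-.07,-.001,.127,0)
p,d=ctrl.read_camera('side'); cv2.imwrite('pics/s6.png',cv2.resize(p[90:290,200:480,::-1],None,fx=2.5,fy=2.5))"
```

```text
top none
side none
now box [-0.0678 -0.0005] 0.1269 F [ 0.5 -1.2  0. ] open 0.5
d [-0.0022  0.0005 -0.0001] rot [-0.0044 -0.0016 -0.0017]
```

View pics/s6.png

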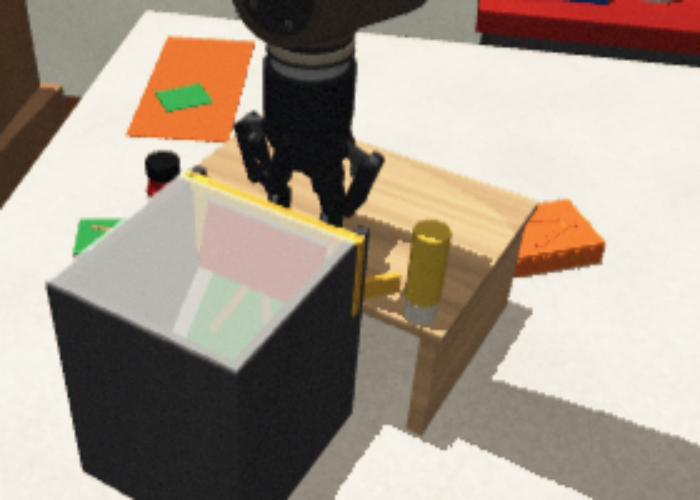

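The block (green, crop (240,310)) is down on the ramp inside. Now I'll retract.

carry_out(deltas=[-0.03, 0, 0, 0, 0, 0, -0.07, 0, -0.01, 0, 0, 0, -0.11, 0, -0.05, 0, 0, 0, -0.13, 0, -0.09, 0, 0, 0, -0.13, 0, -0.09, 0, 0, 0])

```text
time: 12.78
eef_pos: [0.507, -0.1844, 0.2217]
tcp_rot: [0.823, 0.568, 0.001, 0.002]
contact_force: [-0.2, 0.7, 0.4]
opening: 0.499
finger_force: 0.0
```

carry_out(deltas=[0, 0, 0, 0, 0, 0, 0, 0, 0, 0, 0, 0, 0, 0, 0, 0, 0, 0, 0, 0, 0, 0, 0, 0, 0, 0, 0, 0, 0, 0])

```text
time: 13.4
eef_pos: [0.5053, -0.1821, 0.2174]
tcp_rot: [0.822, 0.569, -0.001, -0.001]
contact_force: [0.2, 0.3, 0.0]
opening: 0.501
finger_force: 0.0
```

```bash
python3 -c "
from h import *
p,d=ctrl.read_camera('side'); q,e=ctrl.read_camera('top')
cv2.imwrite('pics/s7.png',np.hstack([cv2.resize(p[130:260,200:360,::-1],(480,390)),cv2.resize(q[100:230,190:300,::-1],(320,390))]))
for c,i,D in(('side',p,d),('top',q,e)):
  W=cloud(c,D);h=cv2.cvtColor(i,cv2.COLOR_RGB2HSV);B=(W[...,:2]-O)@np.c_[BX,BY]
  g=(D>0)&(h[...,0]>40)&(h[...,0]<85)&(h[...,1]>35)&(B[...,0]>0)&(B[...,0]<.17)&(abs(B[...,1])<.085)
  print(c,g.sum(), B[g].mean(0) if g.any() else '', np.median(W[g][:,2]) if g.any() else '')
"
```

```text
side 25 [0.10843328 0.00147841] 0.21579554862519362
top 40 [0.05250676 0.01909627] 0.22435662069711282
```

View pics/s7.png

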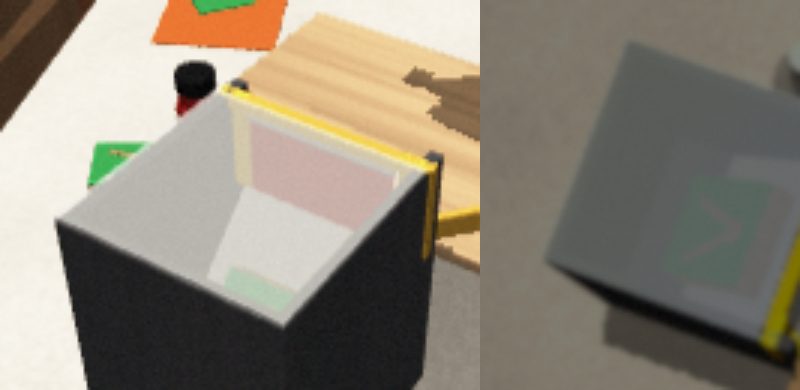

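```bash
python3 -c "
from h import *
for z in(.03,.06,.09): print(z,tobox(world('top',(271.5,177),None,z)))
p,d=ctrl.read_camera('side'); q,e=ctrl.read_camera('top')
p0=cv2.imread('pics/s7.png'); print(np.abs(cv2.resize(p[130:260,200:360,::-1],(480,390)).astype(int)-p0[:,:480]).max())"
```

```text
0.03 [ 0.08885686 -0.00380299]
0.06 [0.08338889 0.00058398]
0.09 [0.07792092 0.00497095]
14
```

The block is at about x = 83 mm inside the box and at rest, and the flap is shut. I'm handing it in.

```bash
python3 -c "
from plant import ctrl
print(ctrl.sign_off())"
```

```text
the job is handed in; nothing more can be done
None
```

The green-faced block went through the flap and came to rest down the ramp inside the return box, the flap is shut behind it, I saw no sign of any bystander being moved, and the job is handed in (no verdict was returned).

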